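# Lay out a ring repair at the jeweller's bench

## Task

Lay out the next ring repair: set the white ring box on the middle of the grey steel block with the little gem jar on the middle of the box's lid, stand the stoneware flux jar on the middle of the white marble tile, and put the green solder spool flat on the bench exactly half-way between the block and the tile, in line with them. Keep the flux jar upright all the while, and leave the glue bottle standing where it is.

Things in the scene. Friction and masses are not known exactly. Their poses are not given: they have to be found in the camera images.
- ring_box_center (a point): Small white leatherette ring box, closed (its lid stays shut), 50 x 50 mm and 34 mm high, 80 g, loose, standing on the bench. The point is its centre, 17 mm above its underside and 17 mm below the flat lid top; x and y run square to its sides, z up.
- gem_jar_center (a point): Small round gem jar with a white ribbed lid and green stones showing on top, 29 mm across and 18 mm high (narrower, 26 mm, in the lower 10 mm), 30 g, loose, upright. The point is its centre, 9 mm above its underside.
- flux_jar_center (a point): Beige stoneware flux jar with a knobbed lid that stays on, 55 mm across, straight-sided from 6 to 40 mm above its underside, 60 mm high with the knob, about 140 g, loose, upright. The point is on its axis, 30 mm above its underside; z up.
- solder_spool_center (a point): Green plastic spool of silver solder wire lying flat: two flanges 46 mm across, together 23 mm high, about 60 g, loose. A short wire tail sticks out of one side and touches nothing. The point is the centre of the round spool, 11.5 mm above its underside.
- block_top (a point): Grey steel bench block, 65 x 65 mm and 19 mm high, fixed on the bench. The point is the middle of its top face.
- tile_top (a point): White marble tile, 62 x 105 mm and 8 mm thick, fixed on the bench. The point is the middle of its top face; y runs along its long side and x across it. The block lies in the direction of the tile's long axis (either end), 200 mm from the tile centre to centre.
- glue_bottle_center (a point): White squeeze bottle with a nozzle, 31 mm across and 94 mm high, standing loose on the bench on the robot's side of the space between block and tile: a bystander, not to be moved. The point is its centre, half-way up.
There are look-alikes about, which are no part of the job. There is more than one size of the part that bears ring_box_center; the job needs the middle-sized.

How it is judged:
At the end, for the whole second after the job is handed in: Upright, centred: ring box on block within 12 mm, gem jar on box lid within 10 mm, flux jar on tile within 12 mm; spool flat on the bench, within 15 mm of the tile-block line and 115 mm of both middles; glue bottle upright within 30 mm of its start; all at rest (horizontal distance between ring_box_center and block_top below 0.012 m and height (world z) of ring_box_center between 0.03 and 0.042 m and angle between each of ring_box_center, gem_jar_center, flux_jar_center, solder_spool_center, glue_bottle_center's own z axis and vertical below 0.1 rad and horizontal distance between gem_jar_center and ring_box_center below 0.01 m and height (world z) of gem_jar_center between 0.056 and 0.068 m and horizontal distance between flux_jar_center and tile_top below 0.012 m and height (world z) of flux_jar_center between 0.032 and 0.044 m and x of solder_spool_center in the frame of tile_top between -0.015 and 0.015 m and horizontal distance between solder_spool_center and tile_top below 0.115 m and horizontal distance between solder_spool_center and block_top below 0.115 m and height (world z) of solder_spool_center between 0.0055 and 0.0175 m and distance of glue_bottle_center from where it was at the start of the episode below 0.03 m and linear speed of each of ring_box, gem_jar, flux_jar, solder_spool below 0.02 m/s); the robot touches nothing.
It fails at once if the flux jar is tipped by more than about 30 degrees (angle between flux_jar_center's own z axis and vertical above 0.5 rad).
It fails at once if the glue bottle is knocked over or shoved away (angle between glue_bottle_center's own z axis and vertical above 0.5 rad or distance of glue_bottle_center from where it was at the start of the episode above 0.03 m).
It also fails if it takes over 96 s, if anything falls off the work surface, if the arm or the gripper's body presses on something with over 40 N, if the wrist force passes 120 N, or if a joint passes its speed limit or range.

## Robot

A 6-joint arm with a two-finger parallel gripper is mounted at the origin on a cart in front of the work surface, level with it; the furniture and walls round the work are solid. World frame = base frame: x ahead of the robot, y to its left, z up, the work surface at z = 0. Lengths are in m, angles in rad, forces in N, time in s.
With the tool pointing down it reaches from about 0.25 to 0.725 m from the base axis. Payload 9.7 kg.
Tool frame: the origin (TCP) lies midway between the tips of the shut fingers; the grasp point (between the pads) lies 19 mm behind it; z points along the fingers, y is the line along which they close (so a half turn about z gives the same grasp; the last joint's range is limited). The gripper opens to 85 mm and grips with 20 to 120 N. Pads are 22 mm wide; open, the fingers measure 114 mm over their backs; the gripper's body (76 mm by 85 mm) begins 54 mm behind the grasp point. The pads swing forward as they close: fully open they stand 13 mm farther back than shut.
Start: joints at [-1.335, 0.087, 0.176, 1.66, 0, 1.571], TCP at [0.128, -0.535, 0.203] pointing down, gripper open.
Joint ranges: [-3.13, 3.13], [-0.85, 1.81], [-1.15, 1.24], [-2.2, 2.28], [-1.44, 1.52], [-3.14, 3.14]. Speed limits (rad/s): [2.22, 2.22, 2.57, 3.14, 3.14, 3.14].

## Interface

Orientations are given as a rotation vector (axis times angle).
In Python, from cell import ctrl, grab_frame gives the robot as it stands.
- The arm moves only by the tool play_rows, never from a script. Its argument "targets" is a list of rows, each a list of 2 entries, a list of its own where there are three numbers: the shift along the tool's x, y, z in mm, then the turn about the tool's z in units of 6 degrees (1.0 is 6 degrees). In form: [[[x, y, z], spin], ...]. A call has 1 to 8 rows; each row is the pose to reach, as a shift and turn from the pose commanded when the call began, along the tool's axes at that moment; what a row does not reach only later rows make up. A row lasts 1/10 s, in which the tool goes at most 50 mm and 8.59 degrees, less where a joint would pass 70% of its speed; a pose out of reach is approached as far as the arm can. A call with a gripper value outside its range is refused whole. "grip" is the opening in per cent of the stroke, from 0 (shut) to 100 (fully open), set as the call begins (left out, the last holds). The fingers move at their own pace and stop on an object; "squeeze" is the grip in N (left out, the last holds). Time passes only in rows, so rows that repeat a pose let the fingers close. It gives the time, the measured TCP pose, the force, the opening and the grip force at its end, in the units of the state.
- ctrl.sense(): the state, without advancing time (a new reading comes with each control period).
- grab_frame(name): name is "scene" or "top" or "wrist"; returns a dict with "pixels" (400x640x3 uint8, red, green, blue), "z_map" (400x640 float32, m along the optical axis (not along the pixel's ray), 0 where there is no reading), "fov_y" (degrees; the focal length in pixels is half the picture's height over the tangent of half this angle, whatever the lens; pixels are square), "cx", "cy" (the principal point, pixels), "k1" (the pictures are not rectified: a ray, as slopes to the right and down, at radius r is drawn at 1 + k1 r^2 times it, then the intrinsics apply), "R" (3x3) and "t" (3): a world point X has camera coordinates R X + t. Camera axes: x right, y down, z forward; pixel columns grow to the right and rows downward; lengths in m; the calibration is good to about 2 mm. A picture is of the moment at which its call begins.
- ctrl.finish_job(): hands the job in; it is judged then, once.
The state is a dict: "t": time; "q": joint angles; "qvel": joint speeds; "joint_torque": joint torques, N m; "ee_pos": TCP position; "tool_rot": TCP orientation; "wrist_force": force on the tool from outside, world axes, zero at the start; "moment": the same for the moment, N m; "grip_width": finger opening in m; "grip_force": force on a finger pad.
Only numpy, scipy, OpenCV 4.12 (cv2) and the standard library are available. Lean on these libraries where they do the work, as an engineer would, in place of code of your own. Each camera call takes 0.05 s, during which the arm holds its last target. There are 200 camera calls.

## Working session

There is one attempt and no reset: what is moved stays moved. The work goes in short steps, Python scripts to look and compute and a tool call to move; the robot and the scene stay as the last step left them, time stands still between calls to the robot, and variables do not carry over. Pictures are saved under pics/ and viewed, at most 14 in all, crops included, and the job is handed in when it is done.

Besides the shell and the picture viewer there is one more tool, called after ">>>" in YAML: its name, and indented under it one key for each argument. play_rows: Moves the arm, as the interface text tells. Its arguments: {"type":"object","properties":{"targets":{"type":"array","items":{"type":"array"}},"grip":{"type":"number"},"squeeze":{"type":"number"}},"required":["targets"]}

```bash
mkdir -p pics; ls; cat > h.py <<'E'
import numpy as np,cv2
from cell import ctrl,grab_frame
def save(f,n,crop=None,s=1):
    p=f["pixels"][:,:,::-1]
    if crop: p=p[crop[1]:crop[3],crop[0]:crop[2]]
    cv2.imwrite("pics/"+n,cv2.resize(p,None,fx=s,fy=s,interpolation=cv2.INTER_CUBIC))
def cloud(f):
    h,w=f["z_map"].shape; F=h/2/np.tan(np.radians(f["fov_y"])/2)
    K=np.array([[F,0,f["cx"]],[0,F,f["cy"]],[0,0,1.]])
    u,v=np.meshgrid(np.arange(w),np.arange(h))
    pts=np.stack([u,v],-1).reshape(-1,1,2).astype(float)
    n=cv2.undistortPoints(pts,K,np.array([f["k1"],0,0,0.])).reshape(h,w,2)
    z=f["z_map"]; c=np.dstack([n*z[...,None],z])
    P=(c-f["t"])@f["R"]; P[z==0]=np.nan
    return P
E
python3 - <<'E'
from h import *
for n in("scene","top"):
    f=grab_frame(n);save(f,n+"0.png",s=1.25);np.savez(n+"0.npz",**f)
    print(n,f["fov_y"],f["k1"],f["cx"],f["cy"],-f["R"].T@f["t"])
print(ctrl.sense())
E
```

```text
pics
scene 49.00557784685679 -0.09163579269382455 321.3203467261485 203.1106024152753 [0.1172524  0.24826899 0.67790674]
top 43.67737462464177 0.01936567763827816 321.81465414769724 205.067555987258 [ 0.37038078 -0.15110855  1.25172127]
{'t': 0.1, 'q': array([-1.33497501e+00,  8.73970118e-02,  1.75244018e-01,  1.65978237e+00,
        6.44377707e-06,  1.57079193e+00]), 'qvel': array([-0.00194522, -0.00099163,  0.00146097,  0.00154657, -0.00111185,
       -0.00080247]), 'joint_torque': array([-1.04192206e-04, -5.21559012e+01,  4.65654945e+01,  1.60251529e-02,
       -1.21557147e-05, -9.25915941e-06]), 'ee_pos': array([ 0.1284535 , -0.5345633 ,  0.20267413]), 'tool_rot': array([-3.11865444e+00, -3.69443208e-01,  2.00348000e-04]), 'wrist_force': array([-0.23509786,  0.60789091,  0.10034356]), 'moment': array([ 0.01178206, -0.04286462, -0.02889214]), 'grip_force': 0.0, 'grip_width': 0.08561070803646273}
```

View pics/scene0.png

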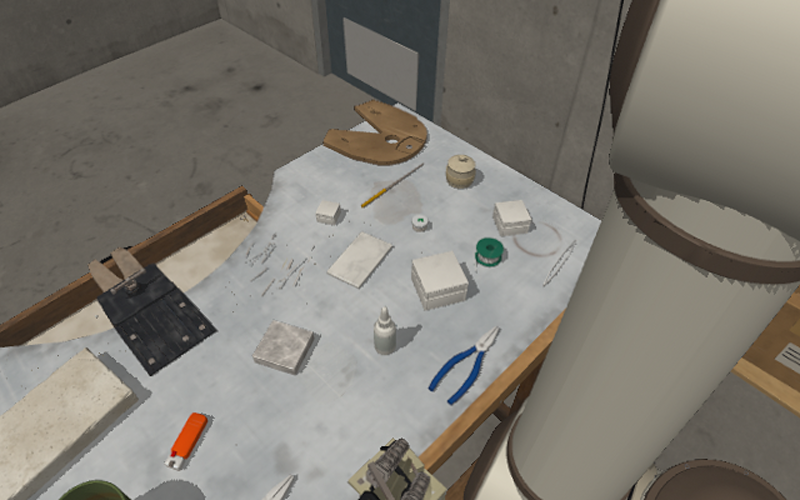

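View pics/top0.png

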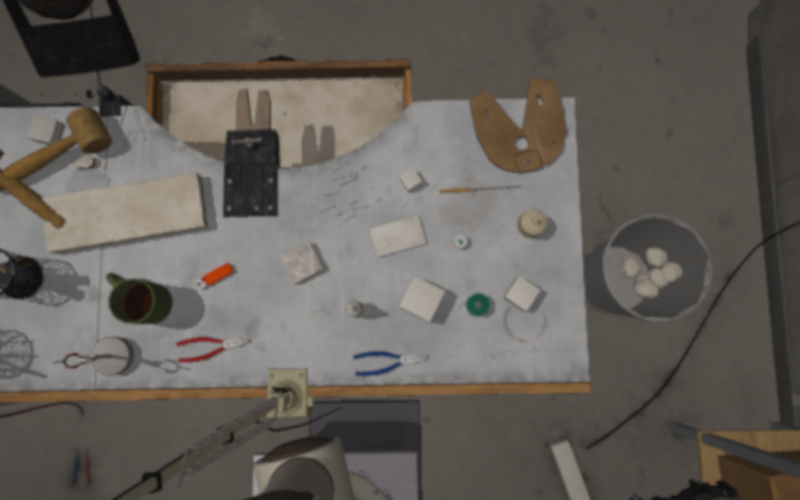

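The scene shows the steel block (top view 303,262), marble tile (398,236) and glue bottle (355,309). It also shows the gem jar (461,242), flux jar (533,222) and green spool (478,305). There are three white boxes: small (412,180), large (424,299) and one in between (523,293). Next I measure them and enlarge the area.

```bash
cat > m.py <<'E'
from h import *
from scipy import ndimage
S=1.25
objs=dict(small=(412,180),big=(424,299),mid=(523,293),gem=(461,242),flux=(533,222),spool=(478,305),glue=(355,309),tile=(398,236),block=(303,262),farbox=(44,128))
f=dict(np.load("top0.npz"));P=cloud(f)
g=dict(np.load("scene0.npz"));Q=cloud(g).reshape(-1,3)
Z=P[...,2]
lab,n=ndimage.label(Z>0.004)
for k,(u,v) in objs.items():
    u=int(u/S);v=int(v/S); l=lab[v,u]
    m=lab==l
    zt=np.nanpercentile(Z[m],90); 
    t=m&(Z>zt-0.004) if k not in("glue","flux") else m
    p=P[t][:,:2].astype(np.float32)
    r=cv2.minAreaRect(p*1000)
    c=np.array(r[0])/1000
    # scene camera same region
    d=np.linalg.norm(Q[:,:2]-c,axis=1)<0.05
    q=Q[d&(np.abs(Q[:,2]-zt)<0.004)]
    rq=cv2.minAreaRect((q[:,:2]*1000).astype(np.float32)) if len(q)>5 else None
    print(k,l,m.sum(),"ztop %.3f"%zt,np.round(P[v,u],3),[np.round(x,1) for x in r],"| scene",rq and [np.round(x,1) for x in rq])
E
python3 m.py
python3 - <<'E'
from h import *
f=dict(np.load("scene0.npz"));save(f,"crop1.png",(240,110,460,270),3.5)
E
```

```text
small 360 200 ztop 0.025 [ 0.687 -0.159  0.019] [array([ 687.9, -156.4]), array([32.2, 33.4]), np.float64(28.9)] | scene [array([ 687.5, -156.4]), array([34. , 34.9]), np.float64(27.7)]
big 1096 787 ztop 0.049 [ 0.444 -0.179  0.046] [array([ 444.9, -173.8]), array([65.9, 67. ]), np.float64(62.4)] | scene [array([ 444.9, -173.9]), array([67.1, 68.3]), np.float64(63.9)]
mid 1098 469 ztop 0.036 [ 0.454 -0.372  0.034] [array([ 452.6, -370.2]), array([49.7, 49.6]), np.float64(54.9)] | scene [array([ 453.4, -371. ]), array([48.6, 52.7]), np.float64(55.0)]
gem 845 104 ztop 0.020 [ 0.56  -0.254  0.018] [array([ 559.5, -252.4]), array([21.7, 26.1]), np.float64(22.3)] | scene [array([ 559.5, -253. ]), array([25.7, 26.2]), np.float64(64.3)]
flux 702 428 ztop 0.049 [ 0.59  -0.392  0.059] [array([ 591. , -394.4]), array([54.5, 51.9]), np.float64(24.8)] | scene [array([ 590.7, -396.8]), array([43.4, 41.3]), np.float64(41.3)]
spool 0 213684 ztop 0.000 [ 0.433 -0.288 -0.003] [array([478.2,  98.3]), array([1201.4,  828.4]), np.float64(89.8)] | scene [array([474.1, 100.9]), array([99.8, 88.8]), np.float64(57.3)]
glue 1237 144 ztop 0.083 [ 0.426 -0.048  0.072] [array([427.7, -42.8]), array([29.7, 29.8]), np.float64(55.6)] | scene [array([425.1, -40.1]), array([10. ,  4.1]), np.float64(50.9)]
tile 735 895 ztop 0.010 [ 0.576 -0.13   0.011] [array([ 574. , -128.4]), array([ 62.5, 103.9]), np.float64(14.2)] | scene [array([ 574.2, -128.3]), array([62.5, 99. ]), np.float64(15.5)]
block 873 708 ztop 0.022 [0.525 0.06  0.02 ] [array([523.2,  64.4]), array([65.9, 64.5]), np.float64(26.3)] | scene [array([523.6,  64.3]), array([64.4, 65.8]), np.float64(27.3)]
farbox 1 14073 ztop 0.167 [0.804 0.581 0.036] [array([964.8, 474.6]), array([186.2,  75. ]), np.float64(89.0)] | scene None
```

View pics/crop1.png

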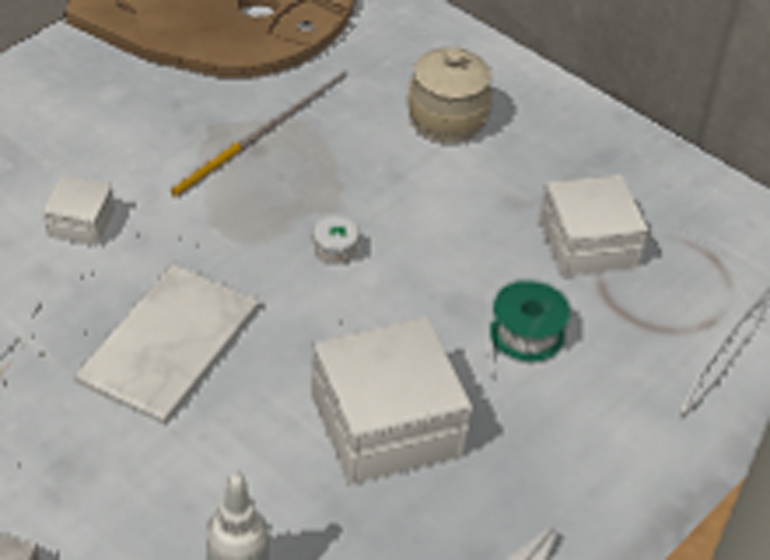

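The middle box at top (523,293) measures 49.7 × 49.6 mm with its top at about 35 mm, which fits 50 × 50 × 34. The small one (32 mm) and big one (66 mm) are ruled out. Tile to block comes out at 199 mm. In the crop, the gem jar shows green stones, the flux jar its knob, and the spool a wire tail toward lower left (crop 495,360).

```bash
cat >> h.py <<'E'
from scipy.spatial.transform import Rotation as Ro
def go(x,y,z,yaw=None):
    s=ctrl.sense();M=Ro.from_rotvec(s["tool_rot"]).as_matrix()
    d=M.T@(np.array([x,y,z])-s["ee_pos"])*1000
    cy=np.degrees(np.arctan2(M[1,1],M[0,1])); 
    sp=0 if yaw is None else -((yaw-cy+90)%180-90)/6
    print("shift",np.round(d,1),"spin %.2f"%sp,"yaw %.1f"%cy,"ee",np.round(s["ee_pos"],4),"tilt",np.round(M[:,2],3),"t",round(s["t"],2),"q",np.round(s["q"],2))
E
python3 - <<'E'
from h import *
for n in("top","scene"):
    f=dict(np.load(n+"0.npz"));P=cloud(f);h=cv2.cvtColor(f["pixels"],cv2.COLOR_RGB2HSV)
    m=(h[...,0]>65)&(h[...,0]<95)&(h[...,1]>110)&(np.linalg.norm(P[...,:2]-[.435,-.285],axis=2)<.06)
    p=P[m];print(len(p),np.nanpercentile(p[:,2],[5,50,95]))
    p=p[p[:,2]>.017];print(cv2.minEnclosingCircle((p[:,:2]*1000).astype(np.float32)))
go(.453,-.3705,.1,-35)
E
```

```text
175 [0.0186241  0.02179366 0.02620436]
((433.4149475097656, -285.2521057128906), 20.274911880493164)
316 [0.00087667 0.02129945 0.02348716]
((432.6893615722656, -286.376220703125), 22.97519302368164)
shift [353.9 -83.6 102.8] spin -6.91 yaw -76.5 ee [ 0.1285 -0.5346  0.2027] tilt [-0.     0.001 -1.   ] t 0.1 q [-1.33  0.09  0.18  1.66  0.    1.57]
```

>>> play_rows:
  targets:
    - [[45,-10,5],-1]
    - [[90,-21,15],-2]
    - [[140,-33,25],-3]
    - [[190,-45,35],-4]
    - [[240,-57,45],-5]
    - [[290,-69,60],-6]
    - [[330,-78,80],-6.9]
    - [[354,-84,100],-6.9]
  grip: 100
  squeeze: 30

```text
t: 0.9
ee_pos: [0.4555, -0.3687, 0.1025]
tool_rot: [2.784, 1.455, 0.001]
wrist_force: [0.6, -0.8, -1.3]
grip_width: 0.0852
grip_force: 0.0
```

```bash
python3 - <<'E'
from h import *
go(.453,-.3705,.004,-35)
f=grab_frame("wrist");save(f,"w1.png")
P=cloud(f);m=(P[...,2]>.028)&(P[...,2]<.042)&(np.linalg.norm(P[...,:2]-[.453,-.37],axis=2)<.05)
print(m.sum(),cv2.minAreaRect((P[m][:,:2]*1000).astype(np.float32)))
E
```

```text
shift [-2.9 -1.1 98.5] spin 0.03 yaw -34.8 ee [ 0.4555 -0.3687  0.1025] tilt [ 0.001 -0.    -1.   ] t 0.9 q [-0.68  0.16  0.06  1.47  0.    1.5 ]
3595 ((453.5295715332031, -371.22845458984375), (50.00796890258789, 50.03587341308594), 54.63461685180664)
```

View pics/w1.png

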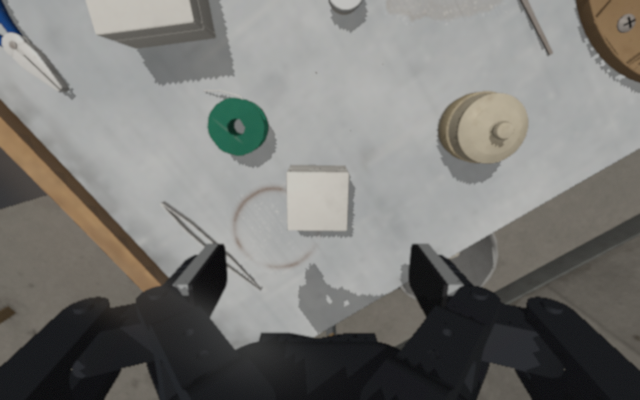

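The wrist view shows the box at (318,200), square to the fingers and measuring 50 × 50 mm. The spool is at (238,127) with its tail at (215,95), and the flux jar at (490,127). The path straight down is clear.

>>> play_rows:
  targets:
    - [[-1,-0.5,40],0]
    - [[-1,-0.5,75],0]
    - [[-1,-0.5,96],0]
    - [[-1,-0.5,98],0]
    - [[-1,-0.5,98],0]

```text
t: 1.45
ee_pos: [0.4518, -0.3708, 0.0053]
tool_rot: [-2.787, -1.448, 0.001]
wrist_force: [0.5, 0.9, 0.5]
grip_width: 0.0853
grip_force: 0.0
```

>>> play_rows:
  targets:
    - [[0,0,0],0]
    - [[0,0,0],0]
    - [[0,0,0],0]
    - [[0,0,0],0]
    - [[0,0,0],0]
    - [[0,0,0],0]
    - [[0,0,0],0]
    - [[0,0,0],0]
  grip: 40

```text
t: 2.25
ee_pos: [0.4522, -0.3711, 0.0057]
tool_rot: [2.787, 1.448, 0.0]
wrist_force: [0.1, 0.0, 4.0]
grip_width: 0.034
grip_force: 2.3
```

The opening went to 34 mm, so the 50 mm box isn't between the pads. I look before moving.

```bash
python3 - <<'E'
from h import *
f=grab_frame("wrist");save(f,"w2.png")
f=grab_frame("scene");P=cloud(f);save(f,"s2.png",(300,80,500,260),3)
E
```

```text
(no output)
```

View pics/w2.png

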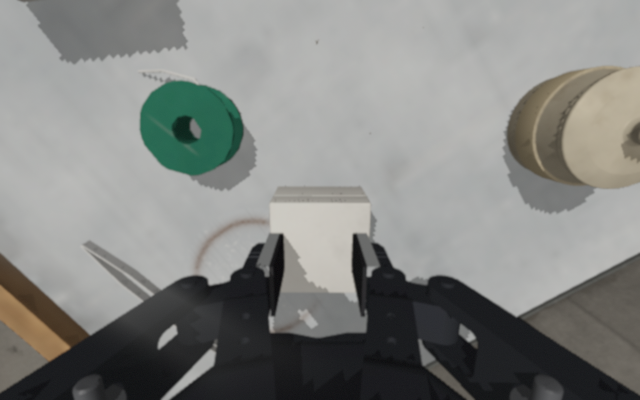

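View pics/s2.png

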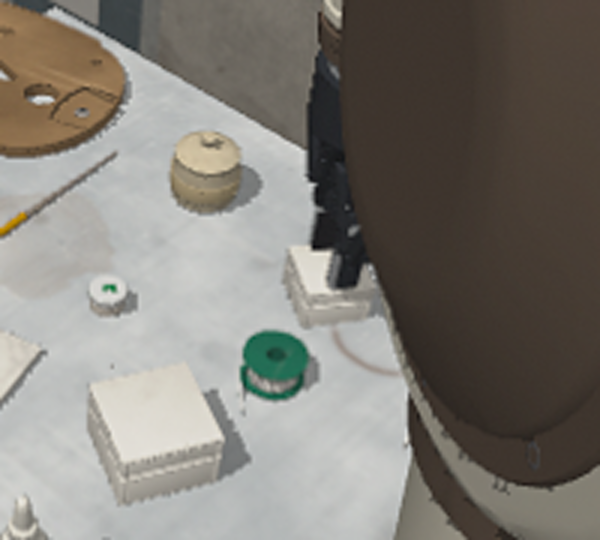

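The fingertips look to be on or over the lid, although TCP z reads 6 mm. The wrist depth image should settle where the tips are.

```bash
python3 - <<'E'
from h import *
f=grab_frame("wrist");P=cloud(f);s=ctrl.sense();M=Ro.from_rotvec(s["tool_rot"]).as_matrix()
print("cam",-f["R"].T@f["t"],"ee",s["ee_pos"],s["grip_width"],s["wrist_force"])
T=(P-s["ee_pos"])@M*1000
for r,c in[(60,320),(150,320),(192,320),(215,320),(250,320),(285,320),(320,260),(240,265),(260,270),(290,275),(310,275),(240,362),(260,368),(290,362),(125,170)]:
    print((r,c),"world",np.round(P[r,c]*1000),"tool",np.round(T[r,c]))
E
```

```text
cam [ 0.4911273  -0.31587402  0.1757801 ] ee [ 0.45224283 -0.3710759   0.00568244] 0.034104914298458355 [-0.53814176 -0.37532739  6.29715773]
(60, 320) world [ 507. -295.   -1.] tool [94.  2.  7.]
(150, 320) world [ 480. -334.   -1.] tool [46.  2.  7.]
(192, 320) world [ 468. -352.   14.] tool [25.  2. -9.]
(215, 320) world [ 464. -357.   34.] tool [ 19.   1. -29.]
(250, 320) world [ 453. -372.   34.] tool [ -1.   1. -28.]
(285, 320) world [ 442. -388.   35.] tool [-20.   1. -29.]
(320, 260) world [ 450. -349.  110.] tool [  17.  -14. -104.]
(240, 265) world [ 420. -360.    0.] tool [-10. -33.   6.]
(260, 270) world [ 443. -351.   67.] tool [ 11. -19. -61.]
(290, 275) world [ 438. -363.   68.] tool [ -1. -17. -62.]
(310, 275) world [ 433. -369.   70.] tool [ -9. -17. -65.]
(240, 362) world [ 475. -374.   48.] tool [ 11.  20. -42.]
(260, 368) world [ 475. -374.   66.] tool [ 11.  20. -60.]
(290, 362) world [ 467. -381.   71.] tool [  1.  17. -66.]
(125, 170) world [ 429. -280.   23.] tool [ 61. -72. -17.]
```

>>> play_rows:
  targets:
    - [[0,0,-25],0]
    - [[0,0,-50],0]
    - [[0,0,-50],0]
    - [[0,0,-50],0]
  grip: 64

```text
t: 2.8
ee_pos: [0.4522, -0.371, 0.0552]
tool_rot: [2.787, 1.448, 0.0]
wrist_force: [-0.0, 0.3, -0.4]
grip_width: 0.0545
grip_force: 0.0
```

```bash
python3 - <<'E'
from h import *
f=grab_frame("wrist");P=cloud(f);s=ctrl.sense();M=Ro.from_rotvec(s["tool_rot"]).as_matrix()
print("ee",s["ee_pos"],s["grip_width"],s["wrist_force"])
T=(P-s["ee_pos"])@M*1000
m=(P[...,2]>.045)&(np.abs(T[...,0])<16)&(np.abs(T[...,1])<60)
for sgn in(-1,1):
    t=T[m&(T[...,1]*sgn>0)]
    print(len(t),"y",np.percentile(t[:,1],[1,50,99]),"zmax",np.percentile(t[:,2],[90,97,99,100]))
    k=np.argsort(t[:,2])[-8:];print(np.round(t[k]))
E
```

```text
ee [ 0.45184431 -0.37069947  0.05443517] 0.054435013851332543 [ 0.47064526  0.43446974 -0.79889344]
18909 y [-59.49909184 -48.53523218  -0.67808433] zmax [-70.33613523 -48.72928822 -40.11208232 -31.79088711]
[[  5. -27. -33.]
 [ -8. -27. -32.]
 [ -5. -27. -32.]
 [ -6. -27. -32.]
 [  3. -27. -32.]
 [-10. -27. -32.]
 [ -5. -27. -32.]
 [ -4. -27. -32.]]
18777 y [ 0.77975196 48.99310993 59.61766048] zmax [-70.24502507 -48.87402332 -40.30918106 -31.62656983]
[[  2.  28. -33.]
 [  4.  28. -32.]
 [ -8.  28. -32.]
 [  5.  28. -32.]
 [ -5.  28. -32.]
 [  5.  28. -32.]
 [ -5.  28. -32.]
 [  6.  28. -32.]]
```

Depth puts the real fingertips about 32 mm behind the reported TCP at this opening (28 mm at 34 mm). That is about 25 mm shorter than stated. I'll plan heights from the measured tips, so for the box TCP z goes to about −24 mm.

>>> play_rows:
  targets:
    - [[0,0,0],0]
    - [[0,0,0],0]
    - [[0,0,0],0]
    - [[0,0,30],0]
    - [[0,0,60],0]
    - [[0,0,75],0]
    - [[0,0,78],0]
    - [[0,0,78],0]
  grip: 90

```text
t: 3.65
ee_pos: [0.4521, -0.371, -0.0224]
tool_rot: [-2.788, -1.448, 0.0]
wrist_force: [-0.0, 0.1, 0.1]
grip_width: 0.0766
grip_force: 0.0
```

>>> play_rows:
  targets:
    - [[0,0,0],0]
    - [[0,0,0],0]
    - [[0,0,0],0]
    - [[0,0,0],0]
    - [[0,0,0],0]
    - [[0,0,0],0]
    - [[0,0,0],0]
  grip: 40

```text
t: 4.35
ee_pos: [0.4529, -0.3716, -0.0211]
tool_rot: [2.786, 1.447, 0.002]
wrist_force: [0.4, -0.8, 4.6]
grip_width: 0.0497
grip_force: 32.0
```

>>> play_rows:
  targets:
    - [[0,0,-30],0]
    - [[0,0,-70],0]
    - [[0,0,-110],0]
    - [[0,0,-130],0]
    - [[0,0,-130],0]

```text
t: 4.85
ee_pos: [0.4535, -0.3721, 0.1114]
tool_rot: [2.783, 1.446, 0.004]
wrist_force: [-0.2, -1.1, -0.9]
grip_width: 0.0498
grip_force: 31.8
```

```bash
python3 - <<'E'
from h import *
go(.5233,.0643,.1,26.5)
E
```

```text
shift [ 397.2 -193.8   10.1] spin -10.26 yaw -35.1 ee [ 0.4535 -0.3721  0.1114] tilt [ 0.005 -0.004 -1.   ] t 4.85 q [-0.69  0.15  0.07  1.48  0.    1.5 ]
```

>>> play_rows:
  targets:
    - [[27,-13,0],-1]
    - [[65,-31,0],-2]
    - [[108,-53,0],-3]
    - [[152,-74,0],-4]
    - [[195,-95,0],-5]
    - [[238,-116,0],-6]
    - [[280,-137,0],-7]
    - [[320,-156,0],-8]

```text
t: 5.65
ee_pos: [0.5078, -0.0173, 0.1063]
tool_rot: [-1.952, -2.461, 0.001]
wrist_force: [0.9, -0.4, -0.8]
grip_width: 0.0493
grip_force: 31.7
```

```bash
python3 - <<'E'
from h import *
go(.5233,.0643,.06,26.5)
E
```

```text
shift [76.  33.7 46.3] spin -2.22 yaw 13.2 ee [ 0.5078 -0.0173  0.1063] tilt [-0.001  0.    -1.   ] t 5.65 q [-0.03 -0.03 -0.13  1.47  0.    1.31]
```

>>> play_rows:
  targets:
    - [[30,13,5],-1]
    - [[60,27,20],-2]
    - [[74,33,35],-2.2]
    - [[74,33,45],-2.2]
    - [[74,33,45],-2.2]
    - [[74,33,45],-2.2]

```text
t: 6.25
ee_pos: [0.5237, 0.059, 0.0621]
tool_rot: [-1.665, -2.664, 0.001]
wrist_force: [-0.2, 1.5, -0.9]
grip_width: 0.0493
grip_force: 31.7
```

```bash
python3 - <<'E'
from h import *
go(.5233,.0643,.0,26.5)
f=grab_frame("wrist");P=cloud(f)
m=(abs(P[...,2]-.019)<.006)&(np.linalg.norm(P[...,:2]-[.523,.064],axis=2)<.05);print(m.sum())
print("block vis",cv2.boxPoints(cv2.minAreaRect((P[m][:,:2]*1000).astype(np.float32))).round(1))
f=grab_frame("top");P=cloud(f);d=np.linalg.norm(P[...,:2]-[.523,.064],axis=2)<.06
m=d&(abs(P[...,2]-.019)<.006);print(m.sum(),cv2.boxPoints(cv2.minAreaRect((P[m][:,:2]*1000).astype(np.float32))).round(1))
E
```

```text
shift [ 5.   2.  62.1] spin -0.09 yaw 26.0 ee [0.5237 0.059  0.0621] tilt [-0.001 -0.    -1.   ] t 6.25 q [ 0.11  0.03 -0.16  1.39 -0.    1.23]
3936
block vis [[480.   78.9]
 [494.2  50.8]
 [552.2  80. ]
 [538.1 108.1]]
158 [[480.1  79.3]
 [508.9  21.3]
 [566.3  49.9]
 [537.5 107.8]]
```

>>> play_rows:
  targets:
    - [[3,1,15],0]
    - [[5,2,35],0]
    - [[5,2,50],0]
    - [[5,2,57],0]
    - [[5,2,61],0]
    - [[5,2,63],0]
    - [[5,2,63],0]

```text
t: 7.05
ee_pos: [0.5238, 0.0654, -0.0004]
tool_rot: [1.662, 2.665, 0.0]
wrist_force: [0.1, 0.1, 0.4]
grip_width: 0.0492
grip_force: 31.7
```

```bash
python3 - <<'E'
from h import *
go(.5233,.0645,-.002,26.5);s=ctrl.sense();print(s["wrist_force"],s["moment"])
E
```

```text
shift [-0.6 -0.9  1.6] spin -0.07 yaw 26.1 ee [ 5.238e-01  6.540e-02 -4.000e-04] tilt [ 0.  0. -1.] t 7.05 q [ 0.12  0.05 -0.25  1.26  0.    1.24]
[0.08780806 0.12544839 0.38309928] [-0.03596908  0.02316701 -0.03794235]
```

>>> play_rows:
  targets:
    - [[0,-1,1],0]
    - [[0,-1,2],0]
    - [[0,-1,2],0]

```text
t: 7.35
ee_pos: [0.523, 0.065, -0.0021]
tool_rot: [1.662, 2.665, 0.001]
wrist_force: [-0.9, -0.5, 3.2]
grip_width: 0.0497
grip_force: 32.2
```

>>> play_rows:
  targets:
    - [[0,0,0],0]
    - [[0,0,0],0]
    - [[0,0,0],0]
    - [[0,0,0],0]
    - [[0,0,-20],0]
    - [[0,0,-60],0]
    - [[0,0,-100],0]
    - [[0,0,-130],0]
  grip: 85

```text
t: 8.15
ee_pos: [0.5231, 0.0651, 0.1298]
tool_rot: [1.661, 2.665, 0.002]
wrist_force: [0.4, 0.1, 1.0]
grip_width: 0.0727
grip_force: 0.0
```

```bash
python3 - <<'E'
from h import *
f=grab_frame("wrist");P=cloud(f);f2=grab_frame("top");P2=cloud(f2)
for p in(P,P2):
    d=np.linalg.norm(p[...,:2]-[.523,.064],axis=2)<.045
    m=d&(abs(p[...,2]-.053)<.006);print(m.sum(),cv2.minAreaRect((p[m][:,:2]*1000).astype(np.float32)),np.median(p[m][:,2]))
p=P2;m=(np.linalg.norm(p[...,:2]-[.5595,-.2525],axis=2)<.025)&(p[...,2]>.012);print(m.sum(),cv2.minEnclosingCircle((p[m][:,:2]*1000).astype(np.float32)))
go(.5595,-.2525,.1)
E
```

```text
3427 ((522.696044921875, 65.47854614257812), (50.06153869628906, 49.85854721069336), 25.94711685180664) 0.05285498239746641
243 ((523.961181640625, 62.970401763916016), (50.654052734375, 44.596336364746094), 25.205520629882812) 0.053024400212655816
99 ((559.807373046875, -253.45758056640625), 14.061896324157715)
shift [-300.6 -108.9   32. ] spin 0.00 yaw 26.1 ee [0.5247 0.0653 0.132 ] tilt [ 0.007  0.001 -1.   ] t 8.25 q [ 0.12  0.01 -0.04  1.51  0.    1.24]
```

>>> play_rows:
  targets:
    - [[-40,-15,0],0]
    - [[-90,-33,0],0]
    - [[-137,-50,0],0]
    - [[-184,-67,0],0]
    - [[-231,-84,5],0]
    - [[-275,-100,15],0]
    - [[-300,-109,30],0]
    - [[-300,-109,40],0]
  grip: 75

```text
t: 9.05
ee_pos: [0.5561, -0.2556, 0.0847]
tool_rot: [-1.666, -2.661, 0.001]
wrist_force: [0.4, 1.0, -0.3]
grip_width: 0.0641
grip_force: 0.0
```

```bash
python3 - <<'E'
from h import *
f=grab_frame("wrist");P=cloud(f)
m=(np.linalg.norm(P[...,:2]-[.5595,-.253],axis=2)<.025)&(abs(P[...,2]-.016)<.006);print(m.sum(),cv2.minEnclosingCircle((P[m][:,:2]*1000).astype(np.float32)),np.median(P[m][:,2]))
(x,y),r=cv2.minEnclosingCircle((P[m][:,:2]).astype(np.float32))
go(x,y,-.023,26)
E
```

```text
952 ((560.2616577148438, -253.85446166992188), 14.355487823486328) 0.016452627591862876
shift [ -2.9   4.5 106.3] spin -0.01 yaw 26.0 ee [ 0.5554 -0.2535  0.0833] tilt [-0.004  0.002 -1.   ] t 9.1 q [-0.43  0.22  0.1   1.45 -0.    0.69]
```

>>> play_rows:
  targets:
    - [[-1,1,20],0]
    - [[-1,1,40],0]
    - [[-1,1,40],0]
    - [[-1,1,40],0]

```text
t: 9.5
ee_pos: [0.5581, -0.2518, 0.0476]
tool_rot: [-1.661, -2.666, -0.0]
wrist_force: [0.1, -0.1, 0.2]
grip_width: 0.0643
grip_force: 0.0
```

```bash
python3 - <<'E'
from h import *
go(.5602,-.2537,-.023,26)
E
```

```text
shift [-2.7  1.1 70.6] spin 0.03 yaw 26.2 ee [ 0.5581 -0.2518  0.0476] tilt [-0.001  0.    -1.   ] t 9.5 q [-0.42  0.23  0.04  1.38  0.    0.69]
```

>>> play_rows:
  targets:
    - [[-2,1,25],0]
    - [[-2.5,1,50],0]
    - [[-2.5,1,65],0]
    - [[-2.5,1,70],0]
    - [[-2.5,1,70],0]

```text
t: 10.0
ee_pos: [0.5603, -0.2544, -0.0224]
tool_rot: [-1.662, -2.666, -0.0]
wrist_force: [0.9, -0.3, 0.7]
grip_width: 0.0642
grip_force: 0.0
```

>>> play_rows:
  targets:
    - [[0,0,0],0]
    - [[0,0,0],0]
    - [[0,0,0],0]
    - [[0,0,0],0]
    - [[0,0,0],0]
    - [[0,0,0],0]
    - [[0,0,0],0]
    - [[0,0,0],0]
  grip: 15

```text
t: 10.8
ee_pos: [0.5609, -0.2549, -0.0213]
tool_rot: [1.661, 2.664, 0.0]
wrist_force: [-0.7, 0.4, 6.6]
grip_width: 0.0272
grip_force: 29.2
```

>>> play_rows:
  targets:
    - [[0,0,-20],0]
    - [[0,0,-60],0]
    - [[0,0,-100],0]
    - [[0,0,-130],0]
    - [[0,0,-140],0]
    - [[0,0,-140],0]

```text
t: 11.4
ee_pos: [0.561, -0.255, 0.1187]
tool_rot: [1.661, 2.663, 0.001]
wrist_force: [0.5, 0.1, -1.2]
grip_width: 0.0269
grip_force: 29.6
```

```bash
python3 - <<'E'
from h import *
f=grab_frame("wrist");save(f,"w3.png",(180,180,460,400),2)
P=cloud(f);s=ctrl.sense();M=Ro.from_rotvec(s["tool_rot"]).as_matrix();T=(P-s["ee_pos"])@M*1000
m=(abs(T[...,0])<20)&(abs(T[...,1])<12)&(T[...,2]<-10)&(T[...,2]>-60);t=T[m]
print(len(t),np.percentile(t,[2,50,98],axis=0).round(1))
go(.5227,.0655,.12,26)
E
```

```text
2682 [[-11.7 -11.3 -41.1]
 [  3.1   0.1 -39.5]
 [ 14.1  11.3 -25.7]]
shift [304.  107.1  -3.2] spin 0.02 yaw 26.1 ee [ 0.5603 -0.2546  0.1168] tilt [ 0. -0. -1.] t 11.45 q [-0.43  0.23  0.17  1.51  0.    0.69]
```

View pics/w3.png

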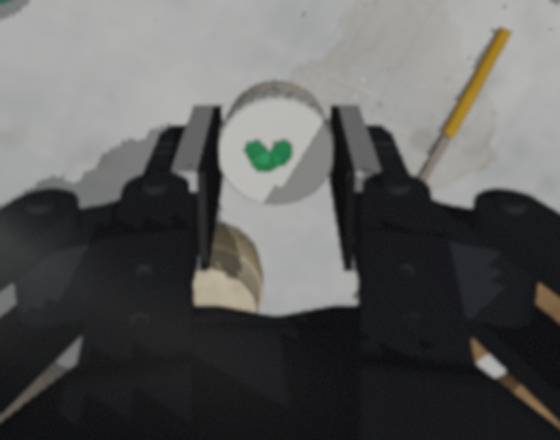

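The gem jar is held between the pads, upright (crop 275,150). Its lid is 40 mm behind the TCP, as expected. I carry it to the box.

>>> play_rows:
  targets:
    - [[25,9,0],0]
    - [[70,25,-5],0]
    - [[117,41,-8],0]
    - [[164,58,-8],0]
    - [[210,74,-8],0]
    - [[255,90,-8],0]
    - [[290,102,-5],0]
    - [[303,107,-3],0]

```text
t: 12.25
ee_pos: [0.5214, 0.0673, 0.118]
tool_rot: [-1.657, -2.666, 0.003]
wrist_force: [0.1, -0.1, -1.0]
grip_width: 0.0268
grip_force: 29.6
```

>>> play_rows:
  targets:
    - [[0,0,20],0]
    - [[0,0,40],0]
    - [[0,0,50],0]
    - [[0,0,50],0]
    - [[0,0,50],0]

```text
t: 12.75
ee_pos: [0.5229, 0.0641, 0.0702]
tool_rot: [-1.663, -2.665, 0.001]
wrist_force: [-0.0, -0.8, 0.1]
grip_width: 0.027
grip_force: 29.6
```

```bash
python3 - <<'E'
from h import *
go(.5227,.0655,.032,26)
E
```

```text
shift [ 1.3  0.5 38.2] spin 0.01 yaw 26.1 ee [0.5229 0.0641 0.0702] tilt [-0.001 -0.    -1.   ] t 12.75 q [ 0.12  0.02 -0.15  1.4  -0.    1.24]
```

>>> play_rows:
  targets:
    - [[0,0,15],0]
    - [[0,0,28],0]
    - [[0,0,34],0]
    - [[0,0,36.5],0]
    - [[0,0,38.5],0]
    - [[0,0,38.5],0]

```text
t: 13.35
ee_pos: [0.5231, 0.0646, 0.0322]
tool_rot: [1.662, 2.666, 0.0]
wrist_force: [0.4, -0.2, -0.3]
grip_width: 0.0271
grip_force: 29.7
```

>>> play_rows:
  targets:
    - [[0,0,0],0]
    - [[0,0,0],0]
    - [[0,0,0],0]
    - [[0,0,0],0]
    - [[0,0,-20],0]
    - [[0,0,-60],0]
    - [[0,0,-95],0]
    - [[0,0,-105],0]
  grip: 60

```text
t: 14.15
ee_pos: [0.5244, 0.0648, 0.1409]
tool_rot: [1.66, 2.662, 0.005]
wrist_force: [0.6, -0.1, -0.3]
grip_width: 0.0515
grip_force: 0.0
```

```bash
python3 - <<'E'
from h import *
P=cloud(grab_frame("wrist"))
d=np.linalg.norm(P[...,:2]-[.523,.065],axis=2)<.045
for h in(.053,.071):
    m=d&(abs(P[...,2]-h)<.005);q=(P[m][:,:2]*1000).astype(np.float32);print(m.sum(),cv2.minAreaRect(q),cv2.minEnclosingCircle(q),np.median(P[m][:,2]))
P=cloud(grab_frame("scene"))
m=(np.linalg.norm(P[...,:2]-[.591,-.394],axis=2)<.04)
for lo,hi in((.008,.04),(.035,.045),(.05,.07)):
    q=(P[m&(P[...,2]>lo)&(P[...,2]<hi)][:,:2]*1000).astype(np.float32);print(len(q),cv2.minEnclosingCircle(q))
go(.591,-.394,.1)
E
```

```text
2248 ((522.7229614257812, 65.44953155517578), (50.059635162353516, 49.94866180419922), 25.707487106323242) ((523.0703735351562, 65.16307067871094), 34.77836608886719) 0.05285141716128269
914 ((522.8478393554688, 65.89885711669922), (27.993627548217773, 27.854597091674805), 24.63040542602539) ((522.7699584960938, 65.62181091308594), 14.300479888916016) 0.06990262864673977
263 ((589.8209228515625, -395.1099853515625), 28.214664459228516)
128 ((591.5653076171875, -396.5296325683594), 25.964405059814453)
27 ((592.183349609375, -395.70166015625), 7.236507892608643)
shift [-441.4 -141.7   38.4] spin 0.00 yaw 26.1 ee [0.5239 0.0647 0.1384] tilt [ 0.003  0.    -1.   ] t 14.25 q [ 0.12  0.02 -0.02  1.53  0.    1.24]
```

The gem jar is centred on the lid (within 1 mm). Next is the flux jar at about (591,−396), 711 mm from the base and within reach.

>>> play_rows:
  targets:
    - [[-30,-10,0],0]
    - [[-75,-24,0],0]
    - [[-122,-39,0],0]
    - [[-169,-54,0],0]
    - [[-216,-69,0],0]
    - [[-263,-84,0],0]
    - [[-310,-100,0],0]
    - [[-355,-114,0],0]
  grip: 100

```text
t: 15.05
ee_pos: [0.5761, -0.3064, 0.1345]
tool_rot: [-1.661, -2.663, 0.0]
wrist_force: [0.5, -0.1, 0.7]
grip_width: 0.0857
grip_force: 0.0
```

>>> play_rows:
  targets:
    - [[-40,-13,0],0]
    - [[-72,-23,0],0]
    - [[-84,-27,0],0]
    - [[-84,-27,5],0]
    - [[-84,-27,10],0]
    - [[-84,-27,10],0]

```text
t: 15.65
ee_pos: [0.5891, -0.3902, 0.125]
tool_rot: [-1.66, -2.664, -0.0]
wrist_force: [0.9, 0.9, 0.3]
grip_width: 0.085
grip_force: 0.0
```

```bash
python3 - <<'E'
from h import *
f=grab_frame("wrist");save(f,"w4.png")
P=cloud(f);s=ctrl.sense()
m=(np.linalg.norm(P[...,:2]-[.591,-.395],axis=2)<.035)
for lo,hi in((.008,.04),(.036,.046),(.053,.065)):
    q=(P[m&(P[...,2]>lo)&(P[...,2]<hi)][:,:2]*1000).astype(np.float32);print(len(q),len(q) and cv2.minEnclosingCircle(q))
go(.5915,-.396,-.02,26)
E
```

```text
486 ((592.1915283203125, -396.6485290527344), 27.490840911865234)
1458 ((592.385009765625, -397.00341796875), 25.35809326171875)
182 ((592.3135986328125, -397.2051696777344), 6.493928909301758)
shift [ -6.3  -0.5 145.9] spin 0.03 yaw 26.2 ee [ 0.5893 -0.3902  0.1259] tilt [-0.001  0.001 -1.   ] t 15.7 q [-0.58  0.47  0.49  1.6   0.    0.53]
```

View pics/w4.png

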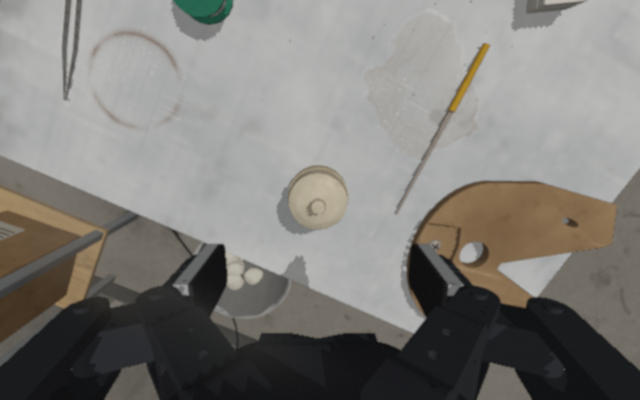

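The wrist view shows the flux jar at (317,198), knob (317,207), clear on both sides; the graver tip is at (397,212). Before lowering over the 60 mm knob I check how far forward the palm reaches.

```bash
python3 - <<'E'
from h import *
f=grab_frame("wrist");P=cloud(f);s=ctrl.sense();M=Ro.from_rotvec(s["tool_rot"]).as_matrix();T=(P-s["ee_pos"])@M*1000
m=(abs(T[...,0])<45)&(abs(T[...,1])<28)&(T[...,2]<-60);t=T[m];print(len(t));print(np.percentile(t,[1,50,90,99,100],axis=0).round() if len(t) else "")
for r,c in[(345,320),(370,320),(390,320),(345,280),(330,150),(300,200)]:print(r,c,T[r,c].round())
go(.5923,-.397,-.02,26)
E
```

```text
17224
[[   9.  -27. -128.]
 [  16.   -0. -116.]
 [  20.   22. -106.]
 [  20.   27. -100.]
 [  21.   28.  -99.]]
345 320 [  10.    0. -104.]
370 320 [  11.    0. -113.]
390 320 [  11.    0. -118.]
345 280 [  11.  -10. -105.]
330 150 [  14.  -43. -103.]
300 200 [  2. -43. -73.]
shift [ -7.2  -0.4 146.6] spin 0.03 yaw 26.2 ee [ 0.5895 -0.3904  0.1266] tilt [-0.  0. -1.] t 15.75 q [-0.58  0.47  0.49  1.6   0.    0.53]
```

The palm starts 99 mm behind the TCP, so it will sit at z ≈ 79 mm, above the knob.

>>> play_rows:
  targets:
    - [[-4,0,20],0]
    - [[-7,-0.5,50],0]
    - [[-7,-0.5,85],0]
    - [[-7,-0.5,115],0]
    - [[-7,-0.5,135],0]
    - [[-7,-0.5,145],0]
    - [[-7,-0.5,145],0]
  grip: 93

```text
t: 16.45
ee_pos: [0.5917, -0.3973, -0.0192]
tool_rot: [-1.661, -2.665, -0.0]
wrist_force: [0.2, -0.3, -0.4]
grip_width: 0.0798
grip_force: 0.0
```

```bash
python3 - <<'E'
from h import *
go(.5923,-.397,-.02,26)
E
```

```text
shift [-0.   0.6  0.8] spin 0.02 yaw 26.1 ee [ 0.5917 -0.3973 -0.0192] tilt [-0.001  0.001 -1.   ] t 16.45 q [-0.59  0.5   0.26  1.33  0.    0.52]
```

>>> play_rows:
  targets:
    - [[0,0.6,0],0]
    - [[0,0.6,0],0]
    - [[0,0.6,0],0]
    - [[0,0.6,0],0]
    - [[0,0.6,0],0]
    - [[0,0.6,0],0]
    - [[0,0.6,0],0]
  grip: 45
  squeeze: 40

```text
t: 17.15
ee_pos: [0.5938, -0.3984, -0.0158]
tool_rot: [1.66, 2.663, 0.0]
wrist_force: [0.1, 1.4, 6.8]
grip_width: 0.0519
grip_force: 42.6
```

>>> play_rows:
  targets:
    - [[0,0,-10],0]
    - [[0,0,-30],0]
    - [[0,0,-60],0]
    - [[0,0,-80],0]
    - [[0,0,-90],0]
    - [[0,0,-90],0]

```text
t: 17.75
ee_pos: [0.5934, -0.3984, 0.0738]
tool_rot: [1.661, 2.663, -0.0]
wrist_force: [-0.5, 0.3, -2.0]
grip_width: 0.0519
grip_force: 42.4
```

```bash
python3 - <<'E'
from h import *
f=grab_frame("wrist");P=cloud(f);s=ctrl.sense();M=Ro.from_rotvec(s["tool_rot"]).as_matrix();T=(P-s["ee_pos"])@M*1000
m=(abs(T[...,0])<32)&(abs(T[...,1])<25)&(T[...,2]<-35)&(T[...,2]>-92);t=T[m]
print(len(t),np.percentile(t,[1,50,99],axis=0).round(1))
k=t[t[:,2]>np.inf] if 0 else t[(abs(t[:,0])<15)&(t[:,2]<np.percentile(t[:,2],6))];print("knob",k.mean(0))
go(.574,-.1284,.07,26)
E
```

```text
13065 [[-21.6 -23.7 -76.5]
 [  8.6  -0.  -62.8]
 [ 28.2  23.7 -37.4]]
knob [  2.04647607  -0.12162989 -76.25977199]
shift [250.5 101.7   1.9] spin 0.02 yaw 26.1 ee [ 0.5929 -0.3981  0.0721] tilt [ 0.001 -0.    -1.   ] t 17.8 q [-0.59  0.48  0.4   1.49 -0.    0.52]
```

>>> play_rows:
  targets:
    - [[15,6,0],0]
    - [[45,18,-5],0]
    - [[85,35,-10],0]
    - [[125,51,-10],0]
    - [[165,67,-10],0]
    - [[205,84,-5],0]
    - [[235,96,0],0]
    - [[248,101,0],0]

```text
t: 18.6
ee_pos: [0.5728, -0.1279, 0.0696]
tool_rot: [-1.657, -2.665, 0.001]
wrist_force: [-0.5, -1.2, -1.4]
grip_width: 0.0519
grip_force: 42.4
```

>>> play_rows:
  targets:
    - [[0,0,15],0]
    - [[0,0,35],0]
    - [[0,0,50],0]
    - [[0,0,50],0]
    - [[0,0,50],0]

```text
t: 19.1
ee_pos: [0.5739, -0.1315, 0.0213]
tool_rot: [-1.663, -2.664, 0.001]
wrist_force: [-0.1, -0.1, -1.4]
grip_width: 0.0521
grip_force: 42.5
```

```bash
python3 - <<'E'
from h import *
go(.5747,-.130,-.008,26)
P=cloud(grab_frame("wrist"))
m=(abs(P[...,2]-.008)<.005)&(np.linalg.norm(P[...,:2]-[.574,-.128],axis=2)<.075);print(cv2.minAreaRect((P[m][:,:2]*1000).astype(np.float32)))
E
```

```text
shift [ 1.   1.4 29.3] spin 0.01 yaw 26.1 ee [ 0.5739 -0.1315  0.0213] tilt [-0.001  0.    -1.   ] t 19.1 q [-0.23  0.19 -0.07  1.32 -0.    0.89]
((569.0459594726562, -105.62181091308594), (62.10940170288086, 56.71025466918945), 15.047788619995117)
```

>>> play_rows:
  targets:
    - [[1,2,10],0]
    - [[1,2,20],0]
    - [[1,2,26],0]
    - [[1,2,28.5],0]
    - [[1,2,30],0]
    - [[1,2,30],0]

```text
t: 19.75
ee_pos: [0.5757, -0.129, -0.008]
tool_rot: [1.662, 2.666, 0.0]
wrist_force: [0.6, 0.3, -1.9]
grip_width: 0.0521
grip_force: 42.5
```

```bash
python3 - <<'E'
from h import *
go(.5755,-.1304,-.008,26);s=ctrl.sense();print(s["wrist_force"])
E
```

```text
shift [-1.1 -0.8 -0. ] spin 0.02 yaw 26.1 ee [ 0.5757 -0.129  -0.008 ] tilt [ 0. -0. -1.] t 19.75 q [-0.22  0.2  -0.1   1.26 -0.    0.89]
[ 0.64993919  0.32598585 -1.91943631]
```

>>> play_rows:
  targets:
    - [[0,0,1],0]
    - [[0,0,1.5],0]
    - [[0,0,1.5],0]

```text
t: 20.05
ee_pos: [0.576, -0.1291, -0.0083]
tool_rot: [1.662, 2.665, 0.001]
wrist_force: [-5.1, 0.9, 7.8]
grip_width: 0.0521
grip_force: 43.2
```

Contact is made. I open slowly and rise.

>>> play_rows:
  targets:
    - [[0,0,-1],0]
    - [[0,0,-1],0]
    - [[0,0,-1],0]
    - [[0,0,-1],0]
    - [[0,0,-1],0]
    - [[0,0,-30],0]
    - [[0,0,-70],0]
    - [[0,0,-120],0]
  grip: 93

```text
t: 20.85
ee_pos: [0.5745, -0.1287, 0.1099]
tool_rot: [-1.661, -2.663, 0.002]
wrist_force: [1.2, -0.1, 1.1]
grip_width: 0.0791
grip_force: 0.0
```

```bash
python3 - <<'E'
from h import *
f=grab_frame("wrist");P=cloud(f);d=np.linalg.norm(P[...,:2]-[.575,-.129],axis=2)<.04
for lo,hi in((.014,.05),(.044,.054),(.06,.075)):
    q=P[d&(P[...,2]>lo)&(P[...,2]<hi)];print(len(q),cv2.minEnclosingCircle((q[:,:2]*1000).astype(np.float32)),np.nanmax(q[:,2]))
save(f,"w5.png")
P=cloud(grab_frame("top"));f=grab_frame("scene");P=cloud(f);h=cv2.cvtColor(f["pixels"],cv2.COLOR_RGB2HSV)
m=(h[...,0]>65)&(h[...,0]<95)&(h[...,1]>110)&(np.linalg.norm(P[...,:2]-[.435,-.285],axis=2)<.06)&(P[...,2]>.019)
print("spool",cv2.minEnclosingCircle((P[m][:,:2]*1000).astype(np.float32)))
go(.433,-.2862,.1)
E
```

```text
674 ((575.0186767578125, -127.40755462646484), 27.631929397583008) 0.04999656574308612
2157 ((575.1690673828125, -127.69078826904297), 25.52057456970215) 0.05399932602978111
226 ((575.0411376953125, -127.45606231689453), 6.270566463470459) 0.06760783138345514
spool ((437.08404541015625, -282.0528564453125), 21.13551139831543)
shift [ -77.  -198.9   13.5] spin 0.00 yaw 26.1 ee [ 0.5776 -0.1295  0.1142] tilt [ 0.006 -0.001 -1.   ] t 21.0 q [-0.22  0.16  0.09  1.49 -0.    0.89]
```

View pics/w5.png

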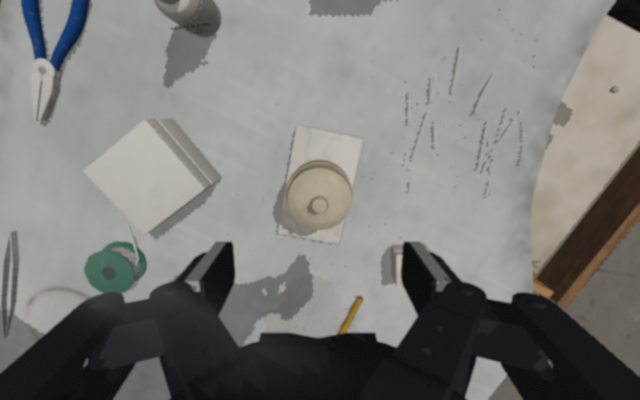

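The flux jar is on the tile at (575.1,−127.6), within 1 mm of the tile's middle, with its knob at z 67.6 mm. The spool (wrist 115,268) has its tail on the +y side (133,232), so I grip along about world x, clear of the tail.

>>> play_rows:
  targets:
    - [[-11,-28,0],1]
    - [[-27,-70,0],2]
    - [[-43,-112,0],3]
    - [[-59,-154,5],4]
    - [[-72,-188,10],5]
    - [[-77,-199,20],6]
    - [[-77,-199,30],6]
    - [[-77,-199,30],6]
  grip: 90

```text
t: 21.8
ee_pos: [0.43, -0.285, 0.078]
tool_rot: [-2.4, -2.022, 0.001]
wrist_force: [-0.0, 0.5, 0.0]
grip_width: 0.0767
grip_force: 0.0
```

```bash
python3 - <<'E'
from h import *
f=grab_frame("wrist");P=cloud(f);h=cv2.cvtColor(f["pixels"],cv2.COLOR_RGB2HSV)
m=(h[...,0]>65)&(h[...,0]<95)&(h[...,1]>110)&(np.linalg.norm(P[...,:2]-[.435,-.285],axis=2)<.06)&(P[...,2]>.019)
(x,y),r=cv2.minEnclosingCircle((P[m][:,:2]).astype(np.float32));print(m.sum(),x,y,r)
w=(np.linalg.norm(P[...,:2]-[x,y],axis=2)>.0245)&(np.linalg.norm(P[...,:2]-[x,y],axis=2)<.042)&(P[...,2]>.004)
print("tail",w.sum(),((P[w]-[x,y,0])*1000)[::max(1,w.sum()//8)].round())
go(x,y,-.023,-10)
E
```

```text
2208 0.4334476888179779 -0.2851540744304657 0.022676073014736176
tail 14467 [[ -5.  38.   4.]
 [ 36.  -0. 147.]
 [-29.  20. 176.]
 [ 35.  10. 184.]
 [-22.  20. 189.]
 [ 29.  11. 193.]
 [-21.  20. 197.]
 [-14.  22. 203.]
 [ 28.   4. 198.]]
shift [1.00e-01 3.10e+00 1.02e+02] spin 0.05 yaw -9.7 ee [ 0.4306 -0.2849  0.079 ] tilt [-0.002  0.001 -1.   ] t 21.85 q [-0.58 -0.   -0.16  1.42  0.    1.16]
```

>>> play_rows:
  targets:
    - [[0,2,30],0]
    - [[0,2.5,65],0]
    - [[0,2.5,92],0]
    - [[0,2.5,102],0]
    - [[0,2.5,102],0]

```text
t: 22.35
ee_pos: [0.4331, -0.2851, -0.0227]
tool_rot: [-2.401, -2.023, 0.001]
wrist_force: [0.2, 0.0, -0.3]
grip_width: 0.077
grip_force: 0.0
```

>>> play_rows:
  targets:
    - [[0,0,0],0]
    - [[0,0,0],0]
    - [[0,0,0],0]
    - [[0,0,0],0]
    - [[0,0,0],0]
    - [[0,0,0],0]
    - [[0,0,0],0]
  grip: 35
  squeeze: 30

```text
t: 23.05
ee_pos: [0.4344, -0.2867, -0.0196]
tool_rot: [2.402, 2.02, 0.002]
wrist_force: [0.1, 1.7, 5.6]
grip_width: 0.0436
grip_force: 29.6
```

>>> play_rows:
  targets:
    - [[0,0,-20],0]
    - [[0,0,-60],0]
    - [[0,0,-100],0]
    - [[0,0,-140],0]
    - [[0,0,-150],0]
    - [[0,0,-150],0]

```text
t: 23.65
ee_pos: [0.4343, -0.2869, 0.1308]
tool_rot: [2.401, 2.019, 0.002]
wrist_force: [0.3, -0.6, -0.2]
grip_width: 0.0435
grip_force: 30.7
```

```bash
python3 - <<'E'
from h import *
f=grab_frame("wrist");P=cloud(f);s=ctrl.sense();M=Ro.from_rotvec(s["tool_rot"]).as_matrix();T=(P-s["ee_pos"])@M*1000
h=cv2.cvtColor(f["pixels"],cv2.COLOR_RGB2HSV)
t=T[(h[...,0]>65)&(h[...,0]<95)&(h[...,1]>110)&(T[...,2]<-20)];print(len(t),np.percentile(t,[2,50,98],axis=0).round(1))
go(.5486,-.032,.12,15)
E
```

```text
7082 [[-19.1 -19.6 -44.8]
 [  2.7   1.  -43.5]
 [ 21.3  21.1 -22.7]]
shift [270.4  69.6   8.7] spin -4.15 yaw -9.9 ee [ 0.4336 -0.2864  0.1287] tilt [ 0.001 -0.001 -1.   ] t 23.7 q [-0.58 -0.   -0.06  1.51  0.    1.16]
```

>>> play_rows:
  targets:
    - [[25,6,0],-0.5]
    - [[65,17,0],-1]
    - [[110,28,0],-2]
    - [[155,40,0],-3]
    - [[200,51,0],-4]
    - [[245,63,0],-4.2]
    - [[268,69,0],-4.2]
    - [[268,69,10],-4.2]

```text
t: 24.5
ee_pos: [0.5479, -0.0312, 0.1168]
tool_rot: [-1.9, -2.5, 0.0]
wrist_force: [0.1, -0.0, -0.7]
grip_width: 0.0434
grip_force: 30.7
```

>>> play_rows:
  targets:
    - [[0,0,30],0]
    - [[0,0,65],0]
    - [[0,0,85],0]
    - [[0,0,95],0]
    - [[0,0,95],0]
    - [[0,0,95],0]

```text
t: 25.1
ee_pos: [0.5474, -0.0344, 0.0237]
tool_rot: [1.906, 2.497, 0.0]
wrist_force: [0.9, 0.2, -0.6]
grip_width: 0.0431
grip_force: 30.7
```

```bash
python3 - <<'E'
from h import *
go(.5486,-.032,-.0195,15)
E
```

```text
shift [ 2.   1.8 43.2] spin 0.05 yaw 15.3 ee [ 0.5474 -0.0344  0.0237] tilt [ 0. -0. -1.] t 25.1 q [-0.06  0.09 -0.17  1.31 -0.    1.24]
```

>>> play_rows:
  targets:
    - [[1,0.5,15],0]
    - [[1,0.5,30],0]
    - [[1,0.5,38],0]
    - [[1,0.5,42],0]
    - [[1,0.5,44],0]
    - [[1,0.5,44],0]

```text
t: 25.7
ee_pos: [0.547, -0.0328, -0.0197]
tool_rot: [-1.905, -2.497, 0.0]
wrist_force: [-6.4, 1.0, 10.7]
grip_width: 0.0432
grip_force: 31.2
```

```bash
python3 - <<'E'
from h import *
go(.5486,-.032,-.0195,15);print(ctrl.sense()["wrist_force"])
E
```

```text
shift [ 0.4  1.7 -0.2] spin 0.05 yaw 15.3 ee [ 0.547  -0.0328 -0.0197] tilt [-0.  0. -1.] t 25.7 q [-0.06  0.11 -0.23  1.23 -0.    1.24]
[-6.37237567  1.03754458 10.69733115]
```

Down on the bench. I release and rise straight up.

>>> play_rows:
  targets:
    - [[0,0,-1],0]
    - [[0,0,-1],0]
    - [[0,0,-1],0]
    - [[0,0,-1],0]
    - [[0,0,-30],0]
    - [[0,0,-70],0]
    - [[0,0,-120],0]
    - [[0,0,-160],0]
  grip: 85

```text
t: 26.5
ee_pos: [0.5476, -0.0329, 0.1418]
tool_rot: [1.905, 2.497, 0.001]
wrist_force: [0.8, -0.3, 0.8]
grip_width: 0.0725
grip_force: 0.0
```

>>> play_rows:
  targets:
    - [[0,0,-20],0]
    - [[-20,0,-40],0]
    - [[-50,-20,-40],0]
    - [[-90,-50,-40],0]
    - [[-130,-80,-40],0]
    - [[-170,-110,-40],0]
    - [[-210,-140,-40],0]
    - [[-210,-140,-40],0]

```text
t: 27.3
ee_pos: [0.4656, -0.277, 0.179]
tool_rot: [1.913, 2.492, -0.002]
wrist_force: [0.9, 0.2, -0.4]
grip_width: 0.0727
grip_force: 0.0
```

```bash
python3 - <<'E'
from h import *
f=grab_frame("scene");save(f,"end.png",s=1.25);g=grab_frame("top")
for n,f in(("scene",f),("top",g)):
    P=cloud(f);h=cv2.cvtColor(f["pixels"],cv2.COLOR_RGB2HSV)
    for k,c,lo,hi in(("gem",(.523,.065),.066,.078),("box",(.523,.065),.048,.058),("flux",(.575,-.128),.044,.054),("spool",(.547,-.033),.018,.03),("glue",(.4275,-.043),.015,.06)):
        q=P[(np.linalg.norm(P[...,:2]-c,axis=2)<.045)&(P[...,2]>lo)&(P[...,2]<hi)]
        if len(q)>4: print(n,k,len(q),[np.round(x,1) for x in cv2.minEnclosingCircle((q[:,:2]*1000).astype(np.float32))],q[:,2].max().round(3))
go(.5,0,.2)
E
```

```text
scene gem 198 [array([522.7,  64.9]), np.float64(14.4)] 0.074
scene box 536 [array([522.8,  65.1]), np.float64(34.8)] 0.057
scene flux 280 [array([ 575. , -126.2]), np.float64(26.3)] 0.054
scene spool 345 [array([546.9, -31.6]), np.float64(23.3)] 0.026
scene glue 322 [array([427. , -45.3]), np.float64(17.7)] 0.06
top gem 107 [array([522.5,  65.5]), np.float64(14.1)] 0.074
top box 308 [array([522.4,  66. ]), np.float64(34.5)] 0.058
top flux 207 [array([ 574.7, -126.7]), np.float64(25.4)] 0.054
top spool 229 [array([547. , -31.6]), np.float64(22.7)] 0.028
top glue 90 [array([427.6, -42.8]), np.float64(15.5)] 0.06
shift [255.4 103.  -20.9] spin 0.00 yaw 15.2 ee [ 0.4673 -0.2734  0.179 ] tilt [-0.  0. -1.] t 27.4 q [-0.53  0.06  0.1   1.61  0.    0.78]
```

View pics/end.png

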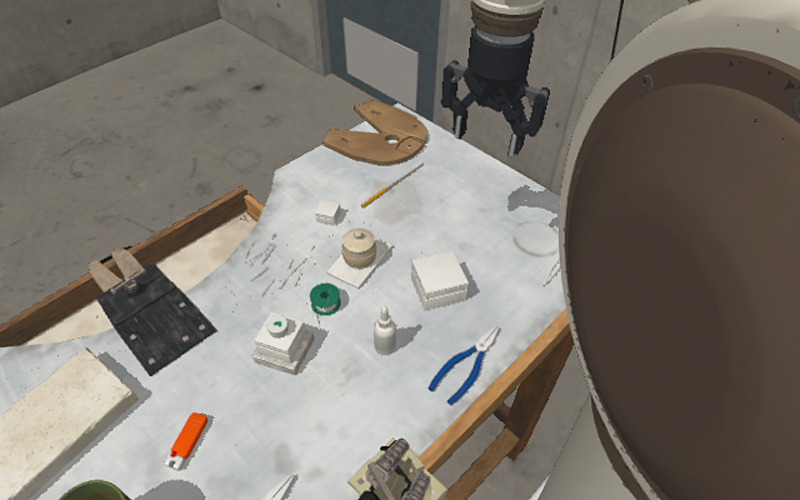

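The final view shows the box on the block with the gem jar on top (278,335), the spool between (324,298), the flux jar on the tile (358,247), and the glue bottle unmoved (385,332). All are within about 2 mm of target, and the arm is clear.

```bash
python3 -c "
from cell import ctrl
print(ctrl.finish_job())"
```

```text
the job is handed in; nothing more can be done
None
```

The job is handed in at about 27 s: ring box on the block with the gem jar on its lid, flux jar on the tile and spool half-way between were each measured within about 2 mm of target, and the glue bottle has not moved; no verdict came back.

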